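# Fetch the sample bottle from the pin-locked dispensary chest

## Task

Pull the red spring plunger knob on the sloping chest to free its metal cover, slide the cover open and leave it locked open, with the plunger pin snapped fully home into its open hole. Then lift the yellow-capped bottle out, keeping it upright, and set it down gently, standing wholly on the round cork mat. Leave the other bottles alone and let go of everything.

Things in the scene. Friction and masses are not known exactly. Their poses are not given: they have to be found in the camera images.
- chest: Green fixed chest, 350 wide (y), 174 deep (x); origin at the centre of its underside. Its top deck slopes 30 degrees, falling to its low front (-x side, turned to the robot's right): 60 above the bench at the front, 110 over the origin, 160 at the back; its normal is (-0.5, 0, 0.866) in chest axes. Guide rails 13 high run along y on the deck, 66 to 79 up- and down-slope of its middle line.
- opening (a point): Middle of the opening in the deck (axes as the chest), on the deck's surface at chest (0, -92.5, 110). It is 105 long along y and reaches 64 down-slope and 52 up-slope; when the cover is shut it is hidden. Below is a compartment with a level floor 30 above the bench.
- lamp_bar (a point): Middle of the underside of a slim fixed lamp bar along chest y over knob and opening: chest (-10.5, 0, 250); 350 long, 16 wide, 14 high, held by two posts behind the chest at y = +-169. It bars a vertical gripper: come in leaning, from the chest's low front side, 30 to 35 degrees from vertical (about square to the deck), fingers closing along chest y.
- cover (a joint): Travel (m) of the aluminium cover along chest +y: 0 shut, 0.168 end stop. Plate 155 long (y) by 128 up-slope, upper face 9 above the deck; shut, it spans chest y -155 to 0. Slides with 2 to 4 N when the pin is out; solid while the pin is in a hole.
- knob (a point): Centre of the red knob's grip: round, 26 diameter, 23 high along its axis, square to the deck (its z). Moves with cover and plunger. Pin home, it is 31.5 out from the deck, on the deck's middle line, at chest y = -18 mm + cover travel; its underside is then 11 above the cover, 3 above a 22 diameter collar.
- plunger (a joint): Pull (m) of the spring knob, square to the deck: 0 = pin home in a hole, 0.014 = stop; spring 5 N at 0, 8.5 N at the stop. The pin (8 diameter, carried by the cover) clears the hole at 0.008 and, let go between holes, rides on the rail at about 0.008. It can only snap home if the knob is free to drop: loosen the fingers.
- rail (a point): Middle of the black brush strip on the deck under the knob's path; beneath it lies the hidden rail with two 12 long holes: shut at cover travel 0, open at a travel that differs each time, 0.117 to 0.153 m. Feel for it: with the pin riding on the rail and the knob loose between the fingers, push the knob sideways slowly until the pin drops and the cover stops dead.
- bottle: Loose amber bottle, 36 diameter, 60 high, 80 g or so, with a yellow cap 27 diameter from 40 to 60 high; origin at the centre of its underside. Stands upright on the compartment floor in the chest, under the closed cover.
- mat: Round cork mat fixed to the bench, 90 diameter, 4 thick; origin at the centre of its underside.
- amber_tall: Bystander: loose amber bottle, black cap, 54 diameter, 115 high; origin centre of underside.
- amber_small: Bystander: loose amber bottle, black cap, 44 diameter, 80 high; origin centre of underside.
- clear_jar: Bystander: loose clear jar, white cap, 60 diameter, 75 high; origin centre of underside.
There are look-alikes about, which are no part of the job. Several things have the shape of the mat; the one meant has the colours described above.

How it is judged (in metres and radians):
On the way, in this order (a step that is already met when the one before it is completed fails the run):
1. the plunger is pulled and the cover slid off its closed hole (value of joint cover above 0.02 m and value of joint plunger above 0.006 m), for 0.1 s.
2. the cover is locked open: pin fully home in the open hole (value of joint cover above 0.11 m and value of joint plunger below 0.002 m), for 0.2 s.
3. the bottle is lifted out of the chest (height (world z) of bottle above 0.085 m), for 0.05 s.
At the end, for the whole second after the job is handed in: The cover is open by more than 110 mm with the plunger pin home (within 2 mm of fully in), and the yellow-capped bottle stands released, at rest and upright (within 0.1 rad) on the cork mat with its whole base on it (centre within 27 mm of the mat's centre) (all of step 2 and horizontal distance between bottle and mat below 0.027 m and z of bottle in the frame of mat between 0.001 and 0.008 m and angle between bottle's own z axis and vertical below 0.1 rad and linear speed of bottle below 0.02 m/s); the robot touches nothing.
It fails at once if the yellow-capped bottle is tipped by more than 0.6 rad (angle between bottle's own z axis and vertical above 0.6 rad).
It fails at once if the bottle is dropped or flung: faster than 0.5 m/s while no finger holds it (linear speed of bottle above 0.5 m/s and contact force between the fingers and bottle below 0.1 N).
It fails at once if another bottle or jar is moved by more than 30 mm or tipped (distance of any of amber_tall, amber_small, clear_jar from where it was at the start of the episode above 0.03 m or angle between any of amber_tall, amber_small, clear_jar's own z axis and vertical above 0.4 rad).
It also fails if it takes over 64 s, if anything falls off the work surface, if the arm or the gripper's body presses on something with over 40 N, if the wrist force passes 120 N, or if a joint passes its speed limit or range.

## Robot

A 6-joint arm with a two-finger parallel gripper is mounted at the origin on the work surface. World frame = base frame: x ahead of the robot, y to its left, z up, the work surface at z = 0. Lengths are in mm, angles in degrees, forces in N, time in s.
With the tool pointing down it reaches from about 425 to 950 mm from the base axis. Payload 3.5 kg.
Tool frame: the origin (TCP) lies between the finger pads; the fingertips stand 25 mm ahead of it and the grasp point (between the pads) lies 6 mm ahead of it (tcp_to_tips is the distance from the TCP to the fingertips, in mm); y points along the fingers, x is the direction in which the jaws open and shut, and the axes are right-handed (so a half turn about y gives the same grasp; the last joint's range is limited). The gripper opens to 85 mm and grips with 20 to 120 N. Pads are 22 mm wide; open, the fingers measure 114 mm over their backs; the gripper's body (76 mm by 85 mm) begins 54 mm behind the grasp point. The pads swing forward as they close: fully open they stand 13 mm farther back than shut.
Start: joints at [-77.578, 16.404, 90.338, -0, 73.258, -8.594], TCP at [242.098, -630.075, 256.325] pointing down, gripper open.
Joint ranges: [-158.93, 158.93], [-51.34, 127.21], [12.03, 142.37], [-87.48, 267.48], [13.55, 161.25], [-162.69, 162.69]. Speed limits (degrees/s): [159.86, 159.86, 180, 180, 180, 180].

## Interface

Orientations are given as a 3x3 rotation matrix whose columns are the frame's x, y, z axes.
In Python, from workcell import * gives the robot as it stands. The module is installed in compiled form; this text tells all that it offers.
- The arm moves only by the tool send_rows, never from a script. Its argument "commands" is text: rows parted by semicolons, each of 6 numbers parted by spaces: the shift along the tool's x, y, z in mm, then the turn, a rotation vector about the tool's x, y, z in degrees. A call has 1 to 5 rows; each row shifts and turns the commanded pose from where the row before left it, along the tool's axes as they then stand; what a row does not reach is not made up. A row lasts 1/8 s, in which the tool goes at most 62.5 mm and 10.7 degrees, less where a joint would pass 70% of its speed; a pose out of reach is approached as far as the arm can. A call is refused whole if a number of a shift passes 62.5 or a number of a turn 10.7, either way. A call with a gripper value outside its range is refused whole. "fingers" is the finger opening in mm, from 0 to 85.4, set as the call begins (left out, the last holds). The fingers move at their own pace and stop on an object; the grip force is fixed at half the most. Time passes only in rows, so rows that do not move let the fingers close. It gives the time, the measured TCP pose, the force and the opening at its end, in the units of the state.
- get_state(): the state, without advancing time (a new reading comes with each control period).
- get_image(name): name is "scene" or "top" or "wrist"; returns a dict with "pixels" (400x640x3 uint8, red, green, blue), "vertical_fov" (degrees; the focal length in pixels is half the picture's height over the tangent of half this angle, whatever the lens; pixels are square), "cx", "cy" (the principal point, pixels), "position" and "attitude" of the camera in the world; the wrist camera has in their place "hand_eye" (4x4, takes a point from camera to tool coordinates, whose origin is the TCP and whose axes are the tool frame's). Camera axes: x right, y down, z forward; pixel columns grow to the right and rows downward; lengths in mm; the calibration is good to about 2 mm. A picture is of the moment at which its call begins: read the wrist's pose just before it. There is no depth.
- finish_job(): hands the job in, once; it reports no verdict.
Trained networks look in a picture, given as the dict that the camera call returned (one of the last four; its "shot" number tells which), for a name from the list of things; names that differ only in an ending like _2 or _b are one class to them, and where a whole thing is asked for, a point or a joint stands for the part that bears it (a point fixed in the world has none). Each returns a list of dicts, best first, with "conf" (0 to 1); they miss things now and then, are a little off and sometimes report something else, mostly with a low value. They report only what shows in the picture. A call takes as long as a camera call. They do not tell look-alikes from the thing itself.
- recognise(picture, label): "at" ([x, y, z] in mm, in world coordinates, good to about 4 mm: the middle of the surface that is visible of it).
- silhouettes(picture, label): "region" (400x640 bool, what is visible of it).
- pinpoint(picture, label): "at" ([x, y, z] in mm, in world coordinates, good to about 4 mm: a listed point, or the origin of a listed thing).
The state is a dict: "clock": time; "joint_pos": joint angles; "joint_vel": joint speeds; "joint_efforts": joint torques, N m; "tcp_pos": TCP position; "ee_rot": TCP orientation; "wrist_force": force on the tool from outside, world axes, zero at the start; "wrist_torque": the same for the moment, N m; "opening": opening from 0.0 (shut) to 1.0 (fully open).
Only numpy, scipy, OpenCV 4.12 (cv2) and the standard library are available. Lean on these libraries where they do the work, as an engineer would, in place of code of your own. Each camera call takes 0.05 s, during which the arm holds its last target. There are 200 camera calls.

## Working session

There is one attempt and no reset: what is moved stays moved. The work goes in short steps, Python scripts to look and compute and a tool call to move; the robot and the scene stay as the last step left them, time stands still between calls to the robot, and variables do not carry over. Pictures are saved under pics/ and viewed, about 8 in all and at most 12, crops included, and the job is handed in when it is done.

Besides the shell and the picture viewer there is one more tool, called after "Call:" as name(argument=value, ...), one argument or row to a line, values as JSON. send_rows: Moves the arm, as the interface text tells. Its arguments: {"type":"object","properties":{"commands":{"type":"string"},"fingers":{"type":"number"}},"required":["commands"]}

```bash
mkdir -p pics
cat > h.py <<'E'
from workcell import *
import numpy as np, cv2
np.set_printoptions(precision=1,suppress=True)
def save(p,n,crop=None,f=1):
    a=p["pixels"][:,:,::-1]
    if crop: a=a[crop[1]:crop[3],crop[0]:crop[2]]
    cv2.imwrite("pics/"+n,cv2.resize(a,None,fx=f,fy=f,interpolation=cv2.INTER_CUBIC))
def proj(p,X):
    A=np.array(p["attitude"]);A=A if A.shape==(3,3) else None
    f=200/np.tan(np.radians(p["vertical_fov"]/2))
    c=A.T@(np.array(X)-np.array(p["position"]));return np.array([p["cx"]+f*c[0]/c[2],p["cy"]+f*c[1]/c[2]])
E
python3 - <<'E'
from h import *
s=get_state();print(s["clock"],s["tcp_pos"]);print(np.array(s["ee_rot"]))
for n in ["scene","top"]:
    p=get_image(n);save(p,n+"0.png")
    print(n,p["position"],p["vertical_fov"])
    for l in ["chest","opening","lamp_bar","knob","rail","mat","amber_tall","amber_small","clear_jar","cover"]:
        try: r=pinpoint(p,l) 
        except Exception as e: print(l,e);continue
        print(l,[(np.array(d["at"]),round(d["conf"],2),proj(p,d["at"])) for d in r[:6]])
E
```

```text
0.0 [ 242.  -629.5  254.9]
[[ 0.4 -0.   0.9]
 [-0.9  0.   0.4]
 [-0.  -1.   0. ]]
scene [ 916.   597.  1131.8] 43.33970471294122
chest [(array([586.3,  80.3,  -4.7]), 0.74, array([322.2, 272.5]))]
opening [(array([674. ,  67.6, 104.5]), 0.76, array([287.5, 263.7]))]
lamp_bar [(array([589. ,  73.8, 251.3]), 0.88, array([319.9, 213.3]))]
knob [(array([603.2,  63.2, 136.7]), 0.46, array([312.3, 241.2]))]
rail [(array([518.1,  92.4, 113.3]), 0.94, array([349.3, 239.1]))]
mat [(array([ 477.6, -179.6,    3.8]), 0.91, array([305.9, 184.5])), (array([ 447.2, -303.4,    3. ]), 0.89, array([293.3, 153. ])), (array([ 319.7, -344.3,   -5.4]), 0.58, array([322. , 130.3]))]
amber_tall [(array([ 692.9, -323.4,    0.5]), 0.76, array([215.6, 183.1])), (array([ 447.8, -304. ,    2.2]), 0.58, array([293. , 153.1]))]
amber_small []
clear_jar []
cover it knows: amber_small, amber_tall, bottle, chest, clear_jar, knob, lamp_bar, mat, opening, rail
top [ 419.9    3.3 1456.8] 46.12984783099995
chest [(array([590.3,  85.1,   2.4]), 0.93, array([294.9, 176.7]))]
opening [(array([675.4,  64.5, 116.7]), 0.92, array([300.3, 142.7])), (array([520. ,  92.4, 108.4]), 0.22, array([290. , 196.6]))]
lamp_bar [(array([585.5,  71.5, 248.3]), 0.68, array([294.9, 167.4]))]
knob [(array([601.6,  63.2, 139.8]), 0.53, array([300.1, 167.1]))]
rail [(array([520.8,  90.6, 111.1]), 0.9, array([290.6, 196.3]))]
mat [(array([ 450. , -300.9,   -4.5]), 0.78, array([418.5, 223. ])), (array([ 479.3, -178.9,    1.9]), 0.75, array([379.6, 213.1])), (array([ 320.7, -345.6,    3.9]), 0.68, array([433.8, 265.2]))]
amber_tall [(array([ 693.4, -317.9,    3.6]), 0.8, array([424.1, 145.2]))]
amber_small [(array([582. , 352.6,   2.7]), 0.47, array([208.8, 178.4]))]
clear_jar [(array([477.1, 322.1,  -4. ]), 0.69, array([218.3, 212.3]))]
cover it knows: amber_small, amber_tall, bottle, chest, clear_jar, knob, lamp_bar, mat, opening, rail
```

View pics/scene0.png

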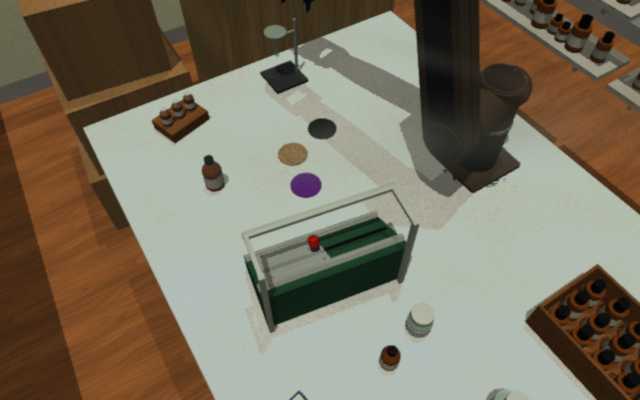

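View pics/top0.png

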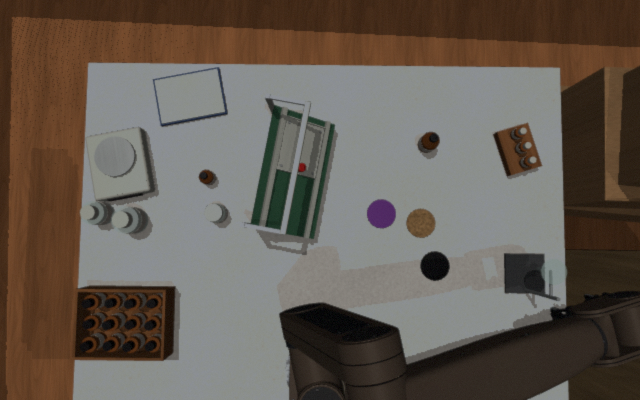

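Scene: the chest is at about (320,260) with the red knob at (314,241) under the lamp bar. Mat look-alikes in the top view are purple (381,213), cork-brown (420,223) and black (434,265). The brown speckled one fits "cork", and I'll confirm it in a crop.

```bash
cat >> h.py <<'E'
from scipy.spatial.transform import Rotation as Ro
from scipy.optimize import least_squares
O=np.array([587.,82,0]);YAW=0.0   # chest origin, yaw of chest x axis (overridden below)
def Rc(yaw): return Ro.from_euler('z',yaw).as_matrix()
def C(v,O,yaw): return O+Rc(yaw)@np.array(v,float)
def toolR(yaw,lean=30):
    cx,cy,_=Rc(yaw).T; l=np.radians(lean)
    y=np.sin(l)*cx+np.array([0,0,-np.cos(l)]); x=-cy; return np.c_[x,y,np.cross(x,y)]
def plan(p1,R1,N,p0=None,R0=None):
    s=get_state()
    p0=np.array(s["tcp_pos"]) if p0 is None else p0; R0=np.array(s["ee_rot"]) if R0 is None else R0
    rv=Ro.from_matrix(R0.T@R1).as_rotvec(); d=(np.array(p1)-p0)/N
    print("total turn",np.degrees(np.linalg.norm(rv)))
    for i in range(N):
        R=R0@Ro.from_rotvec(rv*i/N).as_matrix()
        print(*np.round(R.T@d,1),*np.round(np.degrees(rv/N),2),end=";\n")
E
python3 - <<'E'
from h import *
p=get_image("top");save(p,"mat.png",(340,180,480,300),4)
obs={"o":([0,-92.5,110],[[674,67.6,104.5],[675.4,64.5,116.7]]),"l":([-10.5,0,250],[[589,73.8,251.3],[585.5,71.5,248.3]]),
"k":([-15.75,-18,137.3],[[603.2,63.2,136.7],[601.6,63.2,139.8]]),"c":([0,0,0],[[586.3,80.3,0],[590.3,85.1,0]])}
f=lambda q:np.concatenate([(C(v,np.array([q[0],q[1],0]),q[2])-np.array(a))[:2] for v,A in obs.values() for a in A])
r=least_squares(f,[587,82,1.4]);print(r.x,np.degrees(r.x[2]),r.fun)
O=np.array([r.x[0],r.x[1],0]);y=r.x[2];print("rail",C([0,65,110],O,y),"knob",C([-15.75,-18,137.3],O,y))
w=get_image("wrist");print(np.array(w["hand_eye"]),w["vertical_fov"])
E
```

```text
[587.2  82.7   1.4] 79.3315142799974 [ 4.1 -2.   2.7  1.1 -3.7 -1.4 -0.2  0.9 -1.2  0.7  0.4  0.7  0.9  2.4
 -3.1 -2.4]
rail [523.4  94.7 110. ] knob [602.   63.9 137.3]
[[   1.    -0.    -0.     0.2]
 [   0.    -0.3    1.  -118.2]
 [  -0.    -1.    -0.3   70.8]
 [   0.     0.     0.     1. ]] 61.84383437864389
```

View pics/mat.png

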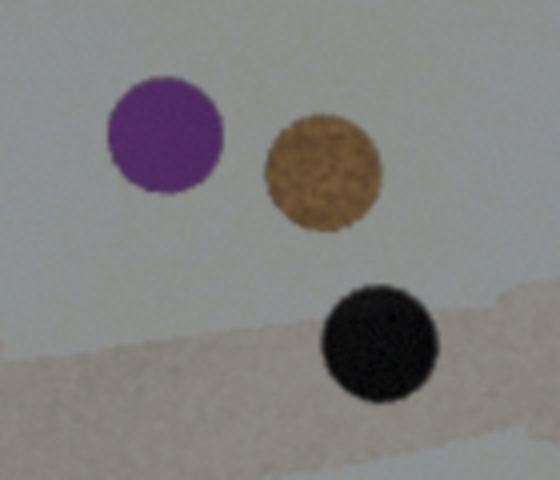

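The crop confirms it: cork speckle at (323,172) in the crop, which is (421,223) in the full picture, world about (449,-302). The purple and black discs are decoys. Next I'll plan the approach.

```bash
cat >> h.py <<'E'
O=np.array([587.2,82.7,0]);YAW=np.radians(79.33)
E
python3 - <<'E'
from h import *
R=toolR(YAW,33); k=C([-15.75,-18,137.3],O,YAW)
print(np.degrees(np.arctan2(*np.array(get_state()["ee_rot"])[[1,0],0])))
t=k-R[:,1]*106;print(t);print(R)
plan(t,R,15)
E
```

```text
-68.98294631684986
[591.3   7.2 226.2]
[[ 1.   0.1  0.2]
 [-0.2  0.5  0.8]
 [-0.  -0.8  0.5]]
total turn 66.28130538530395
-31.3 2.0 37.0 2.0 -3.78 1.12;
-28.8 3.9 38.8 2.0 -3.78 1.12;
-26.0 5.8 40.5 2.0 -3.78 1.12;
-23.2 7.8 41.9 2.0 -3.78 1.12;
-20.2 9.7 43.0 2.0 -3.78 1.12;
-17.2 11.6 43.8 2.0 -3.78 1.12;
-14.0 13.4 44.4 2.0 -3.78 1.12;
-10.8 15.2 44.8 2.0 -3.78 1.12;
-7.5 17.0 44.8 2.0 -3.78 1.12;
-4.2 18.6 44.6 2.0 -3.78 1.12;
-0.9 20.2 44.0 2.0 -3.78 1.12;
2.4 21.8 43.3 2.0 -3.78 1.12;
5.6 23.2 42.2 2.0 -3.78 1.12;
8.8 24.5 40.9 2.0 -3.78 1.12;
12.0 25.7 39.3 2.0 -3.78 1.12;
```

Call:
send_rows(
  commands="-31.3 2 37 2 -3.78 1.12; -28.8 3.9 38.8 2 -3.78 1.12; -26 5.8 40.5 2 -3.78 1.12; -23.2 7.8 41.9 2 -3.78 1.12; -20.2 9.7 43 2 -3.78 1.12",
  fingers=50,
)

```text
clock: 1.72
tcp_pos: [359.2, -416.3, 246.5]
ee_rot: [[0.647, 0.1, 0.755], [-0.759, 0.172, 0.628], [-0.067, -0.98, 0.187]]
wrist_force: [0.7, 0.2, 0.8]
opening: 0.589
```

Call:
send_rows(
  commands="-17.2 11.6 43.8 2 -3.78 1.12; -14 13.4 44.4 2 -3.78 1.12; -10.8 15.2 44.8 2 -3.78 1.12; -7.5 17 44.8 2 -3.78 1.12; -4.2 18.6 44.6 2 -3.78 1.12",
)

```text
clock: 2.35
tcp_pos: [475.4, -203.8, 236.4]
ee_rot: [[0.866, 0.135, 0.482], [-0.496, 0.359, 0.791], [-0.066, -0.924, 0.378]]
wrist_force: [0.1, -0.5, -0.3]
opening: 0.586
```

Call:
send_rows(
  commands="-0.9 20.2 44 2 -3.78 1.12; 2.4 21.8 43.3 2 -3.78 1.12; 5.6 23.2 42.2 2 -3.78 1.12; 8.8 24.5 40.9 2 -3.78 1.12; 12 25.7 39.3 2 -3.78 1.12",
)

```text
clock: 2.98
tcp_pos: [591.7, 8.8, 226.0]
ee_rot: [[0.983, 0.1, 0.152], [-0.182, 0.535, 0.825], [0.001, -0.839, 0.545]]
wrist_force: [0.4, -1.1, 0.3]
opening: 0.586
```

```bash
cat >> h.py <<'E'
def wcam():
    s=get_state(); w=get_image("wrist"); T=np.eye(4);T[:3,:3]=s["ee_rot"];T[:3,3]=s["tcp_pos"]
    M=T@np.array(w["hand_eye"]); w2=dict(w);w2["attitude"]=M[:3,:3];w2["position"]=M[:3,3]; return w,w2
E
python3 - <<'E'
from h import *
s=get_state();print(s["clock"],s["tcp_pos"],s["joint_pos"],s["opening"],s["wrist_force"])
w,w2=wcam();save(w,"w1.png")
for l in ["knob","rail","opening","lamp_bar","chest"]:
    print(l,[(np.array(d["at"]),round(d["conf"],2),proj(w2,d["at"])) for d in pinpoint(w,l)[:2]])
print("pred knob px",proj(w2,C([-15.75,-18,137.3],O,YAW)))
R=toolR(YAW,33);plan(C([-15.75,-18,137.3],O,YAW)-R[:,1]*106,R,1)
E
```

```text
2.975 [591.7   8.8 226. ] [-21.1   8.2 107.3  33.8  74.3 -22.8] 0.586437539881828 [ 0.4 -1.1  0.3]
knob [(array([595.4,  66.2, 139.3]), 0.63, array([310.8, 209.4]))]
rail [(array([516.8,  94.9, 109.1]), 0.85, array([208.3, 202.7]))]
opening [(array([677.2,  67.6, 111.1]), 0.91, array([413.2, 199. ]))]
lamp_bar [(array([583.9,  78.3, 250.2]), 0.59, array([267.7, 108.7])), (array([520.8,  92.6, 111.3]), 0.28, array([212.8, 203.8]))]
chest [(array([585.1,  79.2,  -1.4]), 0.67, array([303.3, 233.7]))]
pred knob px [320.6 211.6]
total turn 0.09480095643222784
0.4 0.0 0.6 0.09 0.01 -0.04;
```

View pics/w1.png

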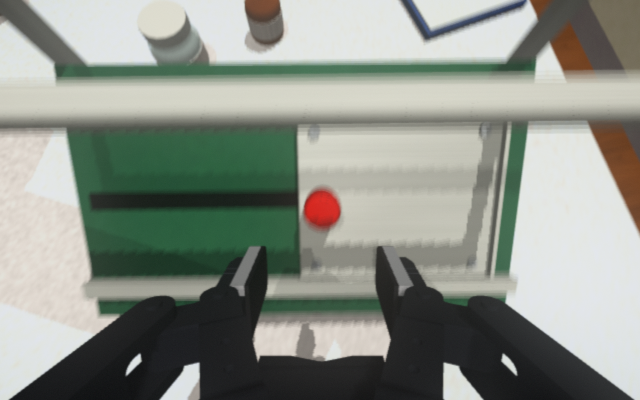

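The view shows the knob at (322,209), within 3 px of the prediction, with the lamp bar at row 100 clear of the fingers. I'll advance to the knob.

Call:
send_rows(
  commands="1 25 1.5 0 0 0; 0 25 0 0 0 0; 0 22 0 0 0 0; 0 16 0 0 0 0; 0 9 0 0 0 0",
)

```text
clock: 3.9
tcp_pos: [601.7, 60.0, 144.7]
ee_rot: [[0.983, 0.1, 0.156], [-0.185, 0.535, 0.825], [-0.001, -0.839, 0.544]]
wrist_force: [-0.0, -0.2, 0.7]
opening: 0.584
```

Run:
```python
from h import *
s=get_state();print(s["clock"],s["tcp_pos"],s["opening"],s["wrist_force"])
R=toolR(YAW,33);plan(C([-15.75,-18,137.3],O,YAW)-R[:,1]*6,R,1)
w,w2=wcam();save(w,"w2.png")
```

```text
3.9 [601.7  60.  144.7] 0.5835710905244892 [-0.  -0.2  0.7]
total turn 0.08509440885692006
-0.5 2.3 -0.7 0.06 -0.02 -0.06;
```

View pics/w2.png

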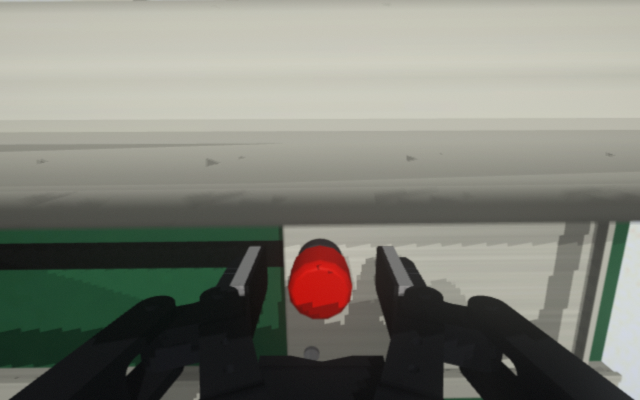

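The knob at (320,283) sits centred between the pads. I'll close, then pull.

Call:
send_rows(
  commands="0 0 0 0 0 0; 0 0 0 0 0 0; 0 0 0 0 0 0; 0 0 0 0 0 0; 0 0 0 0 0 0",
  fingers=0,
)

```text
clock: 4.58
tcp_pos: [601.3, 59.9, 146.2]
ee_rot: [[0.983, 0.098, 0.154], [-0.182, 0.535, 0.825], [-0.002, -0.839, 0.544]]
wrist_force: [-4.9, -1.8, 3.1]
opening: 0.278
```

Call:
send_rows(
  commands="0 -4 0 0 0 0; 0 -4 0 0 0 0; 0 -3 0 0 0 0; 0 0 0 0 0 0",
)

```text
clock: 5.08
tcp_pos: [600.3, 55.3, 153.9]
ee_rot: [[0.983, 0.099, 0.155], [-0.184, 0.536, 0.824], [-0.002, -0.838, 0.545]]
wrist_force: [1.5, 6.5, -4.7]
opening: 0.277
```

Pull force is about 8 N, so the pin should be out. I'll slide toward chest +y, which is tool -x.

Call:
send_rows(
  commands="0 -1 0 0 0 0; -3 0 0 0 0 0; -4 0 0 0 0 0; -4 0 0 0 0 0; -4 0 0 0 0 0",
)

```text
clock: 5.7
tcp_pos: [586.1, 57.3, 154.9]
ee_rot: [[0.983, 0.101, 0.155], [-0.185, 0.535, 0.824], [0.0, -0.839, 0.545]]
wrist_force: [3.5, 5.0, -5.4]
opening: 0.279
```

Call:
send_rows(
  commands="-8 0 0 0 0 0; -12 0 0 0 0 0; -15 0 0 0 0 0; -15 0 0 0 0 0; -12 0 0 0 0 0",
)

```text
clock: 6.32
tcp_pos: [524.8, 68.2, 154.8]
ee_rot: [[0.983, 0.101, 0.155], [-0.185, 0.534, 0.825], [0.001, -0.839, 0.544]]
wrist_force: [3.2, 4.2, -6.6]
opening: 0.277
```

Call:
send_rows(
  commands="-8 0 0 0 0 0; -4 0 0 0 0 0; 0 0 0 0 0 0",
)

```text
clock: 6.7
tcp_pos: [512.6, 70.3, 155.0]
ee_rot: [[0.983, 0.098, 0.155], [-0.183, 0.535, 0.825], [-0.002, -0.839, 0.544]]
wrist_force: [0.7, 4.8, -5.8]
opening: 0.279
```

Call:
send_rows(
  commands="0 0 0 0 0 0; 0 0 0 0 0 0; 0 2 0 0 0 0; 0 2 0 0 0 0",
  fingers=31,
)

```text
clock: 7.2
tcp_pos: [514.0, 72.2, 152.3]
ee_rot: [[0.983, 0.1, 0.154], [-0.184, 0.535, 0.825], [0.0, -0.839, 0.544]]
wrist_force: [-1.0, 0.1, -0.6]
opening: 0.363
```

Released: force is near 0. Travel is about 88 mm. Now a slow sideways push, feeling for the hole.

Call:
send_rows(
  commands="-5 0 0 0 0 0; -4 0 0 0 0 0; -4 0 0 0 0 0; -4 0 0 0 0 0; -3 0 0 0 0 0",
)

```text
clock: 7.82
tcp_pos: [495.2, 75.4, 152.6]
ee_rot: [[0.982, 0.104, 0.155], [-0.187, 0.533, 0.825], [0.004, -0.84, 0.543]]
wrist_force: [6.3, -1.9, -3.2]
opening: 0.363
```

Call:
send_rows(
  commands="-2 0 0 0 0 0; -2 0 0 0 0 0; -2 0 0 0 0 0; -2 0 0 0 0 0",
)

```text
clock: 8.32
tcp_pos: [487.4, 76.8, 152.6]
ee_rot: [[0.982, 0.104, 0.155], [-0.187, 0.533, 0.825], [0.004, -0.84, 0.543]]
wrist_force: [5.1, -1.2, -2.4]
opening: 0.366
```

Call:
send_rows(
  commands="-2 0 0 0 0 0; -2 0 0 0 0 0; -2 0 0 0 0 0; -2 0 0 0 0 0",
)

```text
clock: 8.82
tcp_pos: [479.5, 78.2, 152.5]
ee_rot: [[0.982, 0.104, 0.155], [-0.187, 0.533, 0.826], [0.004, -0.84, 0.543]]
wrist_force: [5.6, -1.1, -2.6]
opening: 0.364
```

Call:
send_rows(
  commands="-2 0 0 0 0 0; -2 0 0 0 0 0; -2 0 0 0 0 0",
)

```text
clock: 9.2
tcp_pos: [473.6, 79.3, 152.6]
ee_rot: [[0.982, 0.105, 0.155], [-0.187, 0.532, 0.826], [0.004, -0.84, 0.543]]
wrist_force: [5.2, -0.8, -1.2]
opening: 0.37
```

Call:
send_rows(
  commands="-2 0 0 0 0 0; -2 0 0 0 0 0; -2 0 0 0 0 0",
)

```text
clock: 9.57
tcp_pos: [467.0, 80.7, 152.5]
ee_rot: [[0.983, 0.102, 0.154], [-0.185, 0.534, 0.825], [0.002, -0.84, 0.543]]
wrist_force: [1.4, -1.8, 1.7]
opening: 0.366
```

Call:
send_rows(
  commands="-1.5 0 0 0 0 0; -1.5 0 0 0 0 0",
)

```text
clock: 9.82
tcp_pos: [463.5, 81.6, 152.3]
ee_rot: [[0.983, 0.1, 0.154], [-0.184, 0.534, 0.825], [0.0, -0.839, 0.544]]
wrist_force: [1.1, -1.5, 0.6]
opening: 0.361
```

Run:
```python
from h import *
w,w2=wcam();save(w,"w3.png")
print(get_state()["wrist_force"])
for d in pinpoint(w,"knob")[:2]:print(d["at"],d["conf"],Rc(YAW).T@(np.array(d["at"])-O))
for t in (130,135,140):print(t,proj(w2,C([-15.75,-18+t,137.3],O,YAW)),proj(w2,C([-19.75,-18+t,144.2],O,YAW)))
```

```text
[ 1.4 -0.2  1.7]
[462.1, 89.2, 135.0] 0.63 [-16.8 124.1 135. ]
130 [341.2 271.8] [342.2 279.9]
135 [330.  271.8] [330.5 279.9]
140 [318.9 271.8] [318.8 279.9]
```

View pics/w3.png

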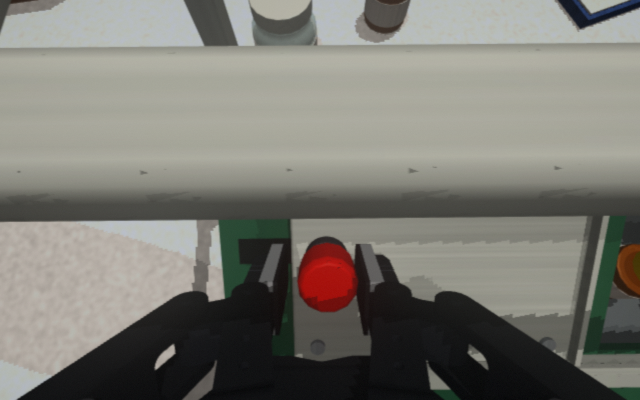

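The knob is at (327,276), between the pads with a gap to the right-hand pushing pad. The pin may have dropped, so I'll keep pushing gently.

Call:
send_rows(
  commands="-1.5 0 0 0 0 0; -1.5 0 0 0 0 0; 0 0 0 0 0 0",
)

```text
clock: 10.3
tcp_pos: [460.3, 82.4, 152.0]
ee_rot: [[0.983, 0.099, 0.155], [-0.184, 0.535, 0.825], [-0.001, -0.839, 0.544]]
wrist_force: [2.1, -0.3, 1.5]
opening: 0.362
```

Call:
send_rows(
  commands="-1.5 0 0 0 0 0; -1.5 0 0 0 0 0; 0 0 0 0 0 0",
)

```text
clock: 10.68
tcp_pos: [458.5, 82.7, 152.1]
ee_rot: [[0.982, 0.103, 0.155], [-0.186, 0.534, 0.825], [0.002, -0.839, 0.544]]
wrist_force: [6.9, -1.1, -2.5]
opening: 0.363
```

Call:
send_rows(
  commands="-1.5 0 0 0 0 0; -1.5 0 0 0 0 0; 0 0 0 0 0 0",
)

```text
clock: 11.05
tcp_pos: [457.6, 82.7, 152.4]
ee_rot: [[0.982, 0.11, 0.156], [-0.191, 0.532, 0.825], [0.008, -0.839, 0.543]]
wrist_force: [14.4, 2.7, -6.8]
opening: 0.363
```

It stops dead at 14 N with travel around 141 mm, well short of the 168 end stop, so the pin is in the hole. I'll back off, open the fingers and verify.

Call:
send_rows(
  commands="3 0 0 0 0 0; 2 0 0 0 0 0; 0.5 0 0 0 0 0; 0 0 0 0 0 0; 0 0 0 0 0 0",
  fingers=50,
)

```text
clock: 11.68
tcp_pos: [459.8, 82.5, 151.9]
ee_rot: [[0.983, 0.099, 0.155], [-0.184, 0.535, 0.825], [-0.001, -0.839, 0.544]]
wrist_force: [0.1, 0.3, 0.1]
opening: 0.589
```

Call:
send_rows(
  commands="0 -10 0 0 0 0; 0 -20 0 0 0 0; 0 -25 0 0 0 0; 0 -25 0 0 0 0; 0 0 0 0 0 0",
)

```text
clock: 12.3
tcp_pos: [453.2, 38.4, 221.4]
ee_rot: [[0.983, 0.104, 0.154], [-0.186, 0.533, 0.826], [0.004, -0.84, 0.543]]
wrist_force: [0.4, 0.3, 0.4]
opening: 0.589
```

Run:
```python
from h import *
for n in ("wrist","top","scene"):
    if n=="wrist": w,w2=wcam();save(w,"w4.png")
    else: w=w2=get_image(n)
    m=silhouettes(w,"knob"); 
    if m: ys,xs=np.nonzero(m[0]["region"]);print(n,"knob px",xs.mean(),ys.mean(),xs.min(),xs.max(),ys.min(),ys.max())
    for t in (133,138,143):
        for pl in (0,4,8): print(t,pl,proj(w2,C([-15.75-.5*pl,-18+t,137.3+.866*pl],O,YAW)),end=' ')
    print()
    for l in ["knob","bottle","opening"]:
        print(l,[(np.array(d["at"]),round(d["conf"],2),proj(w2,d["at"]),Rc(YAW).T@(np.array(d["at"])-O)) for d in pinpoint(w,l)[:2]])
s=get_state();print(s["clock"],s["tcp_pos"],s["wrist_force"])
```

```text
wrist knob px 321.22265625 217.90078125 302 340 198 238
133 0 [332.4 214.6] 133 4 [332.6 216.2] 133 8 [332.8 217.8] 138 0 [325.1 214.6] 138 4 [325.2 216.2] 138 8 [325.3 217.8] 143 0 [317.8 214.6] 143 4 [317.8 216.2] 143 8 [317.7 217.8] 
knob [(array([457.1,  87.9, 133.3]), 0.92, array([312.3, 220.5]), array([-19. , 128.8, 133.3]))]
bottle [(array([679. ,  56.6,  28.7]), 0.8, array([537.3, 234.7]), array([ -8.7, -95. ,  28.7])), (array([586.8,  82.1,  -3.2]), 0.22, array([431.6, 233.2]), array([-0.7,  0.3, -3.2]))]
opening [(array([677.6,  66.8, 110.6]), 0.85, array([596.3, 202.1]), array([  1.1, -91.8, 110.6]))]
top knob px 428.29295774647886 141.67323943661972 418 439 132 152
133 0 [290.5 213.1] 133 4 [291.1 213.2] 133 8 [291.7 213.3] 138 0 [290.1 214.9] 138 4 [290.7 215. ] 138 8 [291.4 215.1] 143 0 [289.8 216.6] 143 4 [290.4 216.7] 143 8 [291.  216.8] 
knob [(array([461.4,  87.8, 141. ]), 0.58, array([290.6, 216.6]), array([-18.3, 124.6, 141. ]))]
bottle [(array([677.4,  57.8,  27.4]), 0.5, array([303.7, 147.6]), array([ -7.8, -93.3,  27.4]))]
opening [(array([674.5,  64.7, 116.6]), 0.95, array([300.2, 143.1]), array([ -1.5, -89.1, 116.6])), (array([583.9,  75. , 248.7]), 0.71, array([293.6, 168. ]), array([ -8.2,   1.8, 248.7]))]
scene knob px 285.09289617486337 267.5027322404372 279 293 260 275
133 0 [365.2 223.6] 133 4 [365.  222.1] 133 8 [364.7 220.7] 138 0 [367.1 223. ] 138 4 [366.9 221.5] 138 8 [366.6 220. ] 143 0 [369.  222.3] 143 4 [368.8 220.9] 143 8 [368.5 219.4] 
knob [(array([464.9,  89.3, 136.1]), 0.45, array([367.5, 222.9]), array([-16.2, 121.4, 136.1]))]
bottle [(array([678.2,  60.6,  31.1]), 0.45, array([286.2, 277.2]), array([ -4.9, -93.5,  31.1]))]
opening [(array([679.1,  64.3, 106.2]), 0.55, array([284.8, 263.3]), array([ -1.1, -93.7, 106.2]))]
13.05 [452.   39.7 219.1] [0.4 0.1 0.1]
```

View pics/w4.png

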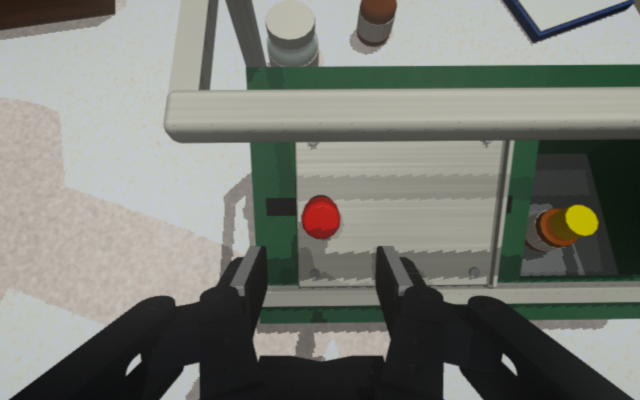

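The cover is open and the bottle's yellow cap shows at (581,221). I'll check the plunger height by comparing red blob centroids in the fixed cameras with the first pictures.

Run:
```python
from h import *
def red(a,c,r=20):
    a=a.astype(int);m=(a[...,0]>110)&(a[...,1]<60)&(a[...,2]<60)
    x0,y0=[int(v) for v in c];k=np.zeros_like(m);k[y0-r:y0+r,x0-r:x0+r]=1;ys,xs=np.nonzero(m&k);return np.array([xs.mean(),ys.mean()]),len(xs)
P=lambda p,t,pl,dy=0:proj(p,C([-15.75-.5*pl,-18+t,137.3+.866*pl],O,YAW+dy))
res=[]
for n in("top","scene"):
    p=get_image(n);i0=cv2.imread(f"pics/{n}0.png")[:,:,::-1]
    a,na=red(i0,P(p,0,0));b,nb=red(p["pixels"],P(p,138,0));print(n,a,na,b,nb,"bias",a-P(p,0,0))
    res.append((p,a-P(p,0,0),b))
f=lambda q:np.concatenate([P(p,q[0],q[1],q[2])+d-b for p,d,b in res])
for dy in(-.01,-.005,0,.005,.01):
    r=least_squares(lambda q:f([q[0],q[1],dy]),[138,0]);print(dy,r.x,r.fun)
w,w2=wcam();a,n=red(w["pixels"],P(w2,138,0),45);print("wrist",a,n,[P(w2,138,x) for x in(0,8)],get_state()["tcp_pos"])
b,n=red(cv2.imread("pics/w1.png")[:,:,::-1],(322,209),45);print(b,n)
```

```text
top [301.3 166.5] 32 [292. 216.] 35 bias [ 1.5 -0.6]
scene [313.  240.2] 81 [368.2 221.3] 86 bias [ 0.  -0.8]
-0.01 [141.2   3.2] [-0.6 -0.5  0.2 -0.3]
-0.005 [141.4   2.4] [-0.5 -0.5  0.2 -0.3]
0 [141.6   1.7] [-0.4 -0.4  0.2 -0.2]
0.005 [141.8   1. ] [-0.3 -0.3  0.2 -0.2]
0.01 [142.    0.3] [-0.2 -0.3  0.2 -0.1]
wrist [323.8 217.8] 1169 [array([327.9, 215.3]), array([328.1, 218.6])] [452.1  39.6 219.2]
[321.5 208.6] 944
```

The plunger reads about 1.5 mm ± 2 (raised would be 8) and travel is about 141.6 mm. With the dead stop, that means it is locked. Next is the bottle, at about world (678,58,30).

Run:
```python
from h import *
R=toolR(YAW,36);cap=np.array([678.2,58.3,82]);print(cap-R[:,1]*120)
plan(cap-R[:,1]*120,R,7)
```

```text
[665.1 -11.  179.1]
total turn 3.0540790004721226
31.3 4.0 -4.4 0.44 0.01 -0.01;
31.3 3.9 -4.4 0.44 0.01 -0.01;
31.3 3.9 -4.4 0.44 0.01 -0.01;
31.3 3.9 -4.5 0.44 0.01 -0.01;
31.3 3.9 -4.5 0.44 0.01 -0.01;
31.3 3.8 -4.5 0.44 0.01 -0.01;
31.3 3.8 -4.5 0.44 0.01 -0.01;
```

Call:
send_rows(
  commands="31.3 3.9 -4.4 0.44 0 0; 31.3 3.9 -4.4 0.44 0 0; 31.3 3.9 -4.4 0.44 0 0; 31.3 3.9 -4.5 0.44 0 0; 31.3 3.9 -4.5 0.44 0 0",
)

```text
clock: 13.82
tcp_pos: [605.5, 3.1, 190.2]
ee_rot: [[0.983, 0.105, 0.151], [-0.184, 0.566, 0.803], [-0.001, -0.817, 0.576]]
wrist_force: [0.6, 0.5, 0.1]
opening: 0.584
```

Call:
send_rows(
  commands="31.3 3.8 -4.5 0.44 0 0; 31.3 3.8 -4.5 0.44 0 0; 0 0 0 0 0 0; 0 0 0 0 0 0",
)

```text
clock: 14.32
tcp_pos: [664.8, -10.8, 178.7]
ee_rot: [[0.983, 0.107, 0.149], [-0.184, 0.579, 0.795], [-0.002, -0.809, 0.588]]
wrist_force: [0.2, -0.4, 0.0]
opening: 0.581
```

Run:
```python
from h import *
w,w2=wcam();save(w,"w5.png")
cap=np.array([678.2,58.3,90]);print("pred cap top",proj(w2,cap))
a=w["pixels"].astype(int);m=(a[...,0]>120)&(a[...,1]>100)&(a[...,2]<60)
ys,xs=np.nonzero(m);print("yellow",xs.mean(),ys.mean(),xs.min(),xs.max(),ys.min(),ys.max(),len(xs))
# backproject blob on z=90 plane
f=200/np.tan(np.radians(w["vertical_fov"]/2))
d=w2["attitude"]@np.array([(np.median(xs)-w["cx"])/f,(np.median(ys)-w["cy"])/f,1]);X=w2["position"]+d*(90-w2["position"][2])/d[2];print("cap top at",X)
for l in ["bottle","opening"]:print(l,[(np.array(d["at"]),round(d["conf"],2),proj(w2,d["at"])) for d in pinpoint(w,l)[:2]])
s=get_state();print(s["clock"],s["tcp_pos"],s["wrist_force"])
```

```text
pred cap top [321.5 200.3]
yellow 321.63518197573654 204.0840554592721 303 342 184 232 1154
cap top at [677.4  55.9  90. ]
bottle [(array([677.3,  56.8,  28. ]), 0.58, array([320.9, 225.8]))]
opening [(array([677.2,  65.9, 110.7]), 0.57, array([317.9, 179.5]))]
14.475 [664.8 -10.7 179.4] [-0.2 -0.1  0.2]
```

View pics/w5.png

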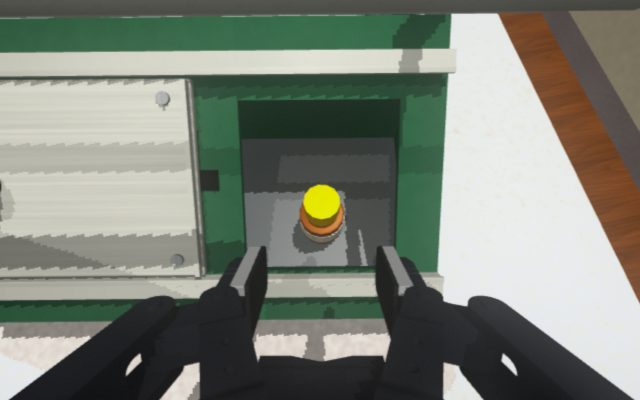

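The cap is at (321,204), centred laterally on the pads. Inserting along the lean.

Call:
send_rows(
  commands="0 25 -0.8 0 0 0; 0 25 0 0 0 0; 0 22 0 0 0 0; 0 18 0 0 0 0; 0 12 0 0 0 0",
)

```text
clock: 15.1
tcp_pos: [676.1, 48.1, 95.2]
ee_rot: [[0.983, 0.107, 0.149], [-0.184, 0.578, 0.795], [-0.001, -0.809, 0.588]]
wrist_force: [-1.2, -0.2, 0.6]
opening: 0.585
```

Call:
send_rows(
  commands="0 7 0 0 0 0; 0 3 0 0 0 0; 0 0 0 0 0 0",
)

```text
clock: 15.48
tcp_pos: [677.6, 52.9, 88.3]
ee_rot: [[0.983, 0.108, 0.149], [-0.184, 0.578, 0.795], [-0.0, -0.809, 0.588]]
wrist_force: [-0.3, -0.3, -0.2]
opening: 0.586
```

Run:
```python
from h import *
w,w2=wcam();save(w,"w6.png")
s=get_state();print(s["clock"],s["tcp_pos"],s["wrist_force"]);print("grasp pt",s["tcp_pos"]+6*np.array(s["ee_rot"])[:,1])
```

```text
15.525 [677.7  52.8  88.5] [ 0.2 -0.5 -0.3]
grasp pt [678.4  56.3  83.6]
```

View pics/w6.png

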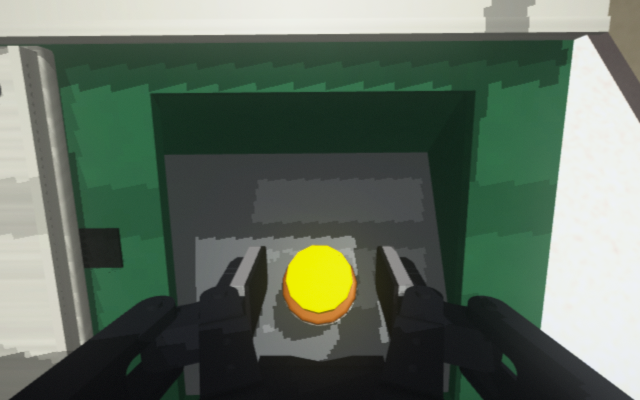

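The cap at (320,280) is between the pads. I'll close and lift straight up, then out along the lean.

Call:
send_rows(
  commands="0 0 0 0 0 0; 0 0 0 0 0 0; 0 0 0 0 0 0; 0 0 0 0 0 0; 0 0 0 0 0 0",
  fingers=0,
)

```text
clock: 16.15
tcp_pos: [677.6, 53.0, 88.9]
ee_rot: [[0.983, 0.108, 0.149], [-0.184, 0.579, 0.795], [-0.0, -0.808, 0.589]]
wrist_force: [-2.8, -1.3, 5.2]
opening: 0.293
```

Call:
send_rows(
  commands="0 -2.4 1.8 0 0 0; 0 -6 4.4 0 0 0; 0 -8 5.8 0 0 0; 0 -8 5.8 0 0 0; 0 -8 5.8 0 0 0",
)

```text
clock: 16.77
tcp_pos: [677.6, 53.1, 129.1]
ee_rot: [[0.983, 0.108, 0.149], [-0.184, 0.578, 0.795], [0.0, -0.809, 0.588]]
wrist_force: [0.2, 0.2, -1.0]
opening: 0.295
```

Call:
send_rows(
  commands="0 -12 0 0 0 0; 0 -20 0 0 0 0; 0 -25 0 0 0 0; 0 -25 0 0 0 0; 0 -20 0 0 0 0",
)

```text
clock: 17.4
tcp_pos: [666.5, -7.3, 212.5]
ee_rot: [[0.983, 0.109, 0.149], [-0.185, 0.578, 0.795], [0.001, -0.809, 0.588]]
wrist_force: [0.4, -0.4, 0.3]
opening: 0.298
```

Run:
```python
from h import *
p=get_image("top");a=p["pixels"].astype(int)
r=a[200:250,400:445];m=(r[...,0]-r[...,2]>35);n,l,st,c=cv2.connectedComponentsWithStats(m.astype(np.uint8));i=1+np.argmax(st[1:,4]);u=c[i]+[400,200];print("mat px",u,st[i])
f=200/np.tan(np.radians(p["vertical_fov"]/2));d=np.array(p["attitude"])@np.array([(u[0]-p["cx"])/f,(u[1]-p["cy"])/f,1]);M=p["position"]+d*(4-p["position"][2])/d[2];print("mat",M)
print([(np.array(d["at"]),d["conf"]) for d in pinpoint(p,"mat")])
w,w2=wcam();save(w,"w7.png");print([(np.array(d["at"]),d["conf"]) for d in pinpoint(w,"bottle")])
s=get_state();print(s["clock"],s["tcp_pos"],s["wrist_force"],s["opening"])
b0=np.array([677.5,57,30])-np.array([677.6,53,88.9]); print("bottle offset from tcp",b0)
R=np.array(s["ee_rot"]);t=np.array([M[0],M[1],4])-b0;t[2]+=50;print(t);plan(t,R,8)
```

```text
mat px [420.5 222.7] [  7   9  28  28 624]
mat [ 450.9 -305.1    4. ]
[(array([ 483.1, -177.7,    2.9]), 0.82), (array([ 452.7, -301.1,   -3.5]), 0.75), (array([ 321.8, -345.3,    1.7]), 0.61)]
[(array([669.5,  -3.6, 153.1]), 0.59)]
17.6 [666.4  -6.3 210.8] [ 0.8  0.6 -1.3] 0.298765755488687
bottle offset from tcp [ -0.1   4.  -58.9]
[ 451.  -309.1  112.9]
total turn 0.0
-19.5 -14.9 -41.3 0.0 0.0 0.0;
-19.5 -14.9 -41.3 0.0 0.0 0.0;
-19.5 -14.9 -41.3 0.0 0.0 0.0;
-19.5 -14.9 -41.3 0.0 0.0 0.0;
-19.5 -14.9 -41.3 0.0 0.0 0.0;
-19.5 -14.9 -41.3 0.0 0.0 0.0;
-19.5 -14.9 -41.3 0.0 0.0 0.0;
-19.5 -14.9 -41.3 0.0 0.0 0.0;
```

View pics/w7.png

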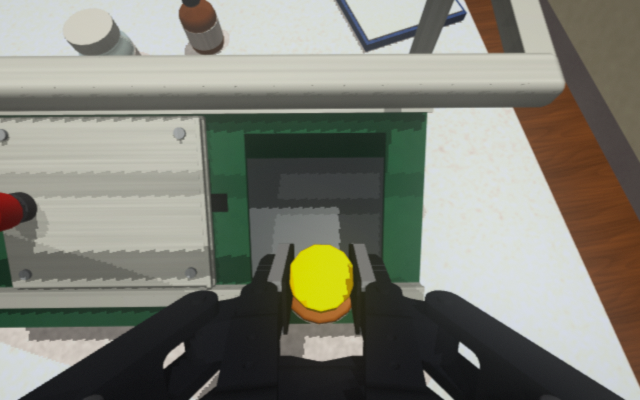

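The bottle is held upright by the cap, and the knob at left sits down on its collar. I'll carry it to the mat, taken as (451,-303).

Call:
send_rows(
  commands="-8 -6 -17 0 0 0; -13 -10 -27.5 0 0 0; -17 -13 -36 0 0 0; -17 -13 -36 0 0 0; -17 -13 -36 0 0 0",
)

```text
clock: 18.23
tcp_pos: [564.9, -146.3, 163.6]
ee_rot: [[0.983, 0.106, 0.15], [-0.184, 0.579, 0.794], [-0.003, -0.808, 0.589]]
wrist_force: [1.4, 0.5, -0.4]
opening: 0.294
```

Call:
send_rows(
  commands="-17 -13 -36 0 0 0; -17 -13 -36 0 0 0; -17 -13 -36 0 0 0; -15 -11.5 -32 0 0 0; -12 -9.2 -25 0 0 0",
)

```text
clock: 18.85
tcp_pos: [457.2, -297.5, 115.0]
ee_rot: [[0.983, 0.107, 0.151], [-0.185, 0.58, 0.793], [-0.003, -0.808, 0.59]]
wrist_force: [-0.2, 0.8, -0.4]
opening: 0.292
```

Call:
send_rows(
  commands="-6 -4.5 -13 0 0 0; 0 0 0 0 0 0; 0 0 0 0 0 0",
)

```text
clock: 19.23
tcp_pos: [451.3, -308.0, 112.7]
ee_rot: [[0.983, 0.107, 0.148], [-0.183, 0.579, 0.795], [-0.001, -0.808, 0.589]]
wrist_force: [-0.1, 1.3, 0.2]
opening: 0.293
```

Run:
```python
from h import *
w,w2=wcam();save(w,"w8.png");print([(np.array(d["at"]),d["conf"]) for d in pinpoint(w,"mat")],[(np.array(d["at"]),d["conf"]) for d in pinpoint(w,"bottle")])
s=get_state();print(s["clock"],s["tcp_pos"],s["wrist_force"],s["opening"])
print("mat centre px by (451,-303)",proj(w2,[451,-303,4]))
plan(np.array([451,-307,4+58.9+15]),np.array(s["ee_rot"]),5)
```

```text
[(array([ 475.8, -179.9,    1.4]), 0.92)] [(array([ 452. , -303.3,   52.2]), 0.73)]
19.375 [ 451.5 -308.   113. ] [-0.1  0.3 -0.8] 0.29653191103491794
mat centre px by (451,-303) [319.1 296.6]
total turn 0.0
-0.1 5.8 -4.0 0.0 0.0 0.0;
-0.1 5.8 -4.0 0.0 0.0 0.0;
-0.1 5.8 -4.0 0.0 0.0 0.0;
-0.1 5.8 -4.0 0.0 0.0 0.0;
-0.1 5.8 -4.0 0.0 0.0 0.0;
```

View pics/w8.png

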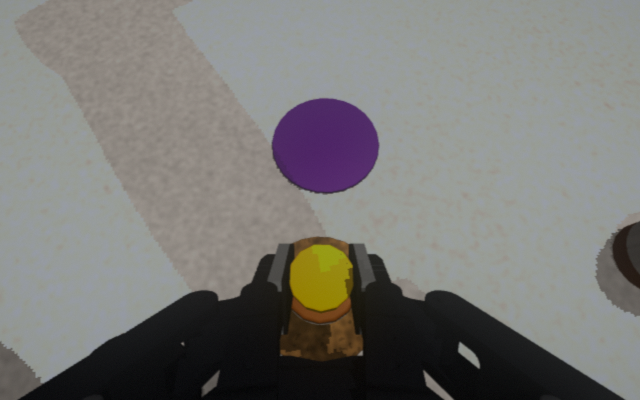

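Cork shows from row 237 to row 356 around column 320, centre about (320,297) against a predicted (319,297). The bottle is over the mat, so I'll lower it.

Call:
send_rows(
  commands="0 5.8 -4 0 0 0; 0 5.8 -4 0 0 0; 0 5.8 -4 0 0 0; 0 5.8 -4 0 0 0; 0 4 -2.8 0 0 0",
)

```text
clock: 20.0
tcp_pos: [450.9, -307.8, 78.9]
ee_rot: [[0.983, 0.107, 0.149], [-0.184, 0.579, 0.794], [-0.001, -0.808, 0.589]]
wrist_force: [-0.0, -0.9, -1.5]
opening: 0.294
```

Call:
send_rows(
  commands="0 2.4 -1.8 0 0 0; 0 1.6 -1.2 0 0 0; 0 1.6 -1.2 0 0 0; 0 1.6 -1.2 0 0 0; 0 0 0 0 0 0",
)

```text
clock: 20.62
tcp_pos: [451.0, -308.1, 70.5]
ee_rot: [[0.983, 0.108, 0.149], [-0.184, 0.578, 0.795], [-0.001, -0.809, 0.588]]
wrist_force: [0.8, 0.4, -1.5]
opening: 0.295
```

Call:
send_rows(
  commands="0 1.6 -1.2 0 0 0; 0 1.6 -1.2 0 0 0; 0 0.8 -0.6 0 0 0; 0 0 0 0 0 0",
)

```text
clock: 21.12
tcp_pos: [451.0, -308.1, 65.5]
ee_rot: [[0.983, 0.108, 0.149], [-0.184, 0.578, 0.795], [-0.001, -0.809, 0.588]]
wrist_force: [-1.1, 0.2, -0.6]
opening: 0.292
```

Call:
send_rows(
  commands="0 0.8 -0.6 0 0 0; 0 0.8 -0.6 0 0 0; 0 0 0 0 0 0",
)

```text
clock: 21.5
tcp_pos: [451.0, -308.2, 63.5]
ee_rot: [[0.983, 0.108, 0.149], [-0.184, 0.578, 0.795], [-0.001, -0.809, 0.588]]
wrist_force: [-0.8, 0.4, -1.9]
opening: 0.295
```

Call:
send_rows(
  commands="0 0.6 -0.5 0 0 0; 0 0.6 -0.5 0 0 0; 0 0 0 0 0 0",
)

```text
clock: 21.88
tcp_pos: [451.1, -308.5, 62.9]
ee_rot: [[0.983, 0.108, 0.149], [-0.184, 0.579, 0.795], [-0.0, -0.808, 0.589]]
wrist_force: [-2.2, 0.3, 4.9]
opening: 0.3
```

Contact: +5 N up at TCP z 62.9, as expected. Releasing, then backing out along the lean.

Call:
send_rows(
  commands="0 0 0 0 0 0; 0 0 0 0 0 0; 0 0 0 0 0 0; 0 0 0 0 0 0",
  fingers=50,
)

```text
clock: 22.38
tcp_pos: [451.0, -308.3, 61.9]
ee_rot: [[0.983, 0.108, 0.149], [-0.184, 0.578, 0.795], [-0.001, -0.809, 0.588]]
wrist_force: [-0.5, 0.2, 0.3]
opening: 0.581
```

Call:
send_rows(
  commands="0 -10 0 0 0 0; 0 -20 0 0 0 0; 0 -30 0 0 0 0; 0 -30 0 0 0 0; 0 -30 0 0 0 0",
)

```text
clock: 23.0
tcp_pos: [437.9, -379.4, 161.5]
ee_rot: [[0.983, 0.109, 0.149], [-0.185, 0.577, 0.796], [0.001, -0.81, 0.587]]
wrist_force: [0.0, 0.3, 0.3]
opening: 0.587
```

Call:
send_rows(
  commands="0 -10 0 0 0 0; 0 0 0 0 0 0; 0 0 0 0 0 0",
)

```text
clock: 23.38
tcp_pos: [436.7, -382.6, 166.1]
ee_rot: [[0.983, 0.107, 0.15], [-0.184, 0.58, 0.794], [-0.002, -0.808, 0.59]]
wrist_force: [0.3, 0.0, 0.3]
opening: 0.586
```

Run:
```python
from h import *
w,w2=wcam();print([(np.array(d["at"]),d["conf"]) for d in pinpoint(w,"bottle")],[(np.array(d["at"]),d["conf"]) for d in pinpoint(w,"mat")])
p=get_image("scene");print([(np.array(d["at"]),d["conf"]) for d in pinpoint(p,"bottle")],[(np.array(d["at"]),d["conf"]) for d in pinpoint(p,"knob")])
a=cv2.resize(w["pixels"],(640,400));b=cv2.resize(p["pixels"][190:290,230:430],(400,200),interpolation=cv2.INTER_CUBIC)
c=np.zeros((600,640,3),np.uint8);c[:400]=a;c[400:,:400]=b;cv2.imwrite("pics/f.png",c[:,:,::-1])
s=get_state();print(s["clock"],s["tcp_pos"],s["wrist_force"],s["opening"])
```

```text
[(array([ 452.6, -304.1,    2.1]), 0.98)] [(array([ 446.6, -306.4,    1.3]), 0.91), (array([ 475.5, -181.7,    2.1]), 0.91), (array([ 318. , -345.6,   -1.6]), 0.58)]
[] [(array([465. ,  87.6, 134.5]), 0.66)]
23.675 [ 437.  -383.   166.6] [0.4 0.8 0.1] 0.5846710694401314
```

View pics/f.png

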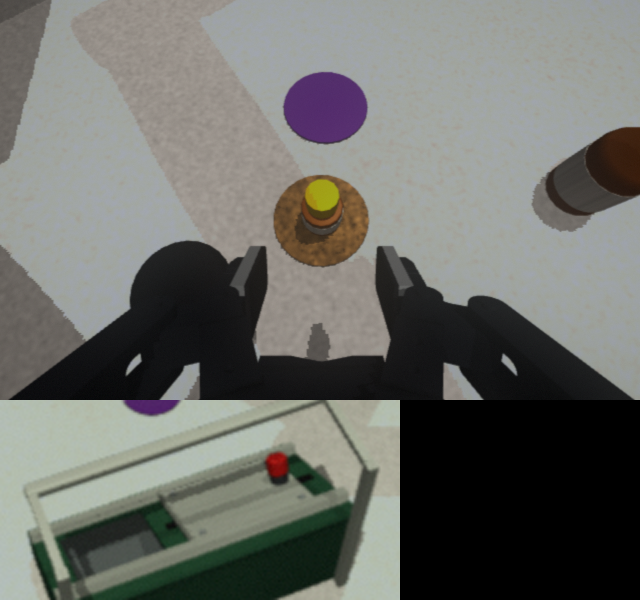

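```bash
python3 -c "
from workcell import *
print(finish_job())"
```

```text
the job is handed in; nothing more can be done
None
```

The job is done and handed in at about 24 s. I pulled the plunger and slid the cover to about 141 mm of travel. There the knob stopped dead against a 14 N push, well short of the 168 mm end stop, and I released it. Then I lifted the yellow-capped bottle upright and set it on the cork mat with about 5 N of contact.

**Last checks:**
- **Bottle:** in the last wrist picture it stands upright, released, with its whole base on the cork. The network put it at (452.6, -304.1) and the mat at (446.6, -306.4), about 6 mm apart. My own top-view fit put the mat at (451, -305).
- **Fingers:** nothing is being touched; wrist force was below 1 N.
- **Other bottles and jar:** I never reached for them. I did not re-measure their positions at the end.

**Not fully confirmed:** the camera estimate of the plunger was 0.3 to 3.2 mm depending on the chest angle assumed, best fit 1.7 mm. A raised pin would read 8 mm, so the pin is clearly down, but the pictures alone do not prove it is within the 2 mm limit. I rely on the dead stop, and on the knob having been left free to drop.

**Disagreements:**
- In two fixed-camera views taken with the cover open, the knob's outline detection landed elsewhere, so I used red-colour centroids instead.
- The network's knob positions with the cover open were roughly 10 to 25 mm short of my travel estimate along the cover.
- The scene camera did not report the bottle in the final picture.

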